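# Strip the sanding arbor into the parts tray

### The arm

A 6-joint arm with a two-finger parallel gripper is mounted at the origin on the work surface. World frame = base frame: x ahead of the robot, y to its left, z up, the work surface at z = 0. Lengths are in m, angles in rad, forces in N, time in s.
With the tool pointing down it reaches from about 0.25 to 0.725 m from the base axis. Payload 9.7 kg.
Tool frame: the origin (TCP) lies on the centre line of the jaws, within the pads' length; the fingertips stand 8 mm ahead of it and the grasp point (between the pads) lies 11 mm behind it; z points along the fingers, x is the direction in which the jaws open and shut, and the axes are right-handed (so a half turn about z gives the same grasp; the last joint's range is limited). The gripper opens to 85 mm and grips with 20 to 120 N. Pads are 22 mm wide; open, the fingers measure 114 mm over their backs; the gripper's body (76 mm by 85 mm) begins 54 mm behind the grasp point. The pads swing forward as they close: fully open they stand 13 mm farther back than shut.
Start: joints at [-1.332, 0.087, 0.176, 1.66, 0, 1.571], TCP at [0.13, -0.534, 0.239] pointing down, gripper open.
Joint ranges: [-3.13, 3.13], [-0.85, 1.81], [-1.15, 1.24], [-2.2, 2.28], [-1.44, 1.52], [-3.14, 3.14]. Speed limits (rad/s): [2.22, 2.22, 2.57, 3.14, 3.14, 3.14].

### API

Orientations are given as a rotation vector (axis times angle).
In Python, from bench import move_to, move_l, movej, move_gripper, dwell, solve_ik, snapshot, IKError, finish_job, get_clock, get_qpos, get_qvel, get_effort, get_ee_pos, get_tcp_rot, get_wrist_force, get_moment, get_finger_gap gives the robot as it stands. Calls block until the motion is done:
- move_to(position, orientation): joint-space move of the TCP to a pose.
- move_l(position, orientation=None, vel=0.15, stop_force=None): straight line of the TCP; orientation=None keeps the orientation; vel is the mean speed in m/s. With stop_force (N) it stops when the force on the tool has changed by that much, and returns True; else False.
- movej(angles): joint-space move.
- move_gripper(opening, squeeze=None): opening from 0.0 (shut) to 1.0 (fully open); squeeze is the grip in N (None keeps the last); returns when the fingers have stopped.
- dwell(seconds).
- solve_ik(position, orientation): joint angles nearest the present ones, or None.
- snapshot(name): name is "side" or "top" or "wrist"; returns a dict with "color" (384x512x3 uint8, red, green, blue), "fx", "fy", "cx", "cy" (pixels), "k1" (the pictures are not rectified: a ray, as slopes to the right and down, at radius r is drawn at 1 + k1 r^2 times it, then the intrinsics apply), "cam_to_world" (4x4, takes a point from camera to world coordinates); the wrist camera has in their place "mount" (4x4, takes a point from camera to tool coordinates, whose origin is the TCP and whose axes are the tool frame's). Camera axes: x right, y down, z forward; pixel columns grow to the right and rows downward; lengths in m; the calibration is good to about 2 mm. A picture is of the moment at which its call begins: read the wrist's pose just before it. There is no depth.
A pose or a line that the arm cannot do raises IKError and nothing moves.
- finish_job(): hands the job in, once; it reports no verdict.
Readings, each from a call of its own:
- get_clock(): time.
- get_qpos(): joint angles.
- get_qvel(): joint speeds.
- get_effort(): joint torques, N m.
- get_ee_pos(): TCP position.
- get_tcp_rot(): TCP orientation.
- get_wrist_force(): force on the tool from outside, world axes, zero at the start.
- get_moment(): the same for the moment, N m.
- get_finger_gap(): opening from 0.0 (shut) to 1.0 (fully open).
Only numpy, scipy, OpenCV 4.12 (cv2) and the standard library are available. Lean on these libraries where they do the work, as an engineer would, in place of code of your own. Each camera call takes 0.05 s, during which the arm holds its last target.

### The job

Strip the bench arbor: draw the stop collar off the free end of its bar, then the spacer tube, then the rubber drum, and lay each one down in the tray bay made for it as it comes off: collar in the narrowest bay, spacer in the middle-width bay, drum in the widest. Set them down rather than dropping them, and leave the jar, hammer and glue bottle where they are.

Things in the scene. Friction and masses are not known exactly. Their poses are not given: they have to be found in the camera images.
- stand: Green cast arbor stand, bolted down. Origin on the bench under the bar. A plain steel bar, 18 mm diameter, lies level along the stand's y axis with its axis 140 mm above the origin. It is held only by a bearing (56 mm diameter) at y = +100 to +150 mm; the bar's free end is at y = -115 mm. A fixed grooved pulley (84 mm diameter) is behind the bearing. Nothing of the stand is under the bar between y = -115 and +95 mm, or more than 28 mm above the bar's axis except the pulley.
- bar_end (a point): Centre of the bar's free end face, 140 mm above the bench; axes as the stand's, so parts come off toward its -y.
- collar: Stop collar, dark steel ring, 60 mm outside diameter, 28 mm long, bore 23 mm, about 0.4 kg, nearest the bar's free end; its set screw is already loosened, so it slides freely. Origin at its centre, y along its bore. It hangs on the bar, so its axis is 2.5 mm below the bar's axis.
- spacer: Aluminium spacer tube, 48 mm outside diameter, 60 mm long, bore 23 mm, about 0.2 kg, loose on the bar between collar and drum. Origin at its centre, y along its bore; hangs 2.5 mm below the bar's axis.
- drum: Black rubber sanding drum, 60 mm outside diameter, 80 mm long, bore 23 mm, about 0.35 kg, loose on the bar next to the bearing. Origin at its centre, y along its bore; hangs 2.5 mm below the bar's axis.
- tray: Open plywood tray, screwed down, 148 mm (x) by 278 mm (y), walls 32 mm high and 7 mm thick, floor 6 mm thick. Origin at the centre of its underside. Three bays in a row along its y, each 134 mm long in x inside; a part laid in with its axis along y fits its bay.
- bay_narrow (a point): Centre of the floor of the narrowest bay (60 mm wide in y inside), at the tray's -y end; axes as the tray's. For the collar.
- bay_middle (a point): Centre of the floor of the middle bay (85 mm wide in y inside); axes as the tray's. For the spacer.
- bay_wide (a point): Centre of the floor of the widest bay (105 mm wide in y inside), at the tray's +y end; axes as the tray's. For the drum.
- jar: Bystander: glass jar with steel lid, 68 mm diameter, 90 mm high, standing beyond the work. Origin at the centre of its underside.
- hammer: Bystander: hammer lying beyond the tray, handle along its x, 260 mm long, head 88 mm wide, 26 mm high. Origin on the bench under the middle of its length.
- glue: Bystander: yellow glue bottle, 60 mm diameter, 160 mm high, standing beyond the arbor. Origin at the centre of its underside.
Not all that is in view belongs to the job. Several things have the shape of the spacer; the one meant has the colours described above. Of the things shaped like the collar, the steel one is meant.

How it is judged:
On the way, in this order (a step that is already met when the one before it is completed fails the run):
1. the stop collar lies released in the narrow bay (x of collar in the frame of bay_narrow between -0.06 and 0.06 m and y of collar in the frame of bay_narrow between -0.022 and 0.022 m and z of collar in the frame of bay_narrow below 0.036 m and linear speed of collar below 0.05 m/s and contact force between collar and the fingers below 0.1 N), for 0.2 s.
2. the spacer tube lies released in the middle-width bay (x of spacer in the frame of bay_middle between -0.06 and 0.06 m and y of spacer in the frame of bay_middle between -0.0185 and 0.0185 m and z of spacer in the frame of bay_middle below 0.03 m and linear speed of spacer below 0.05 m/s and contact force between spacer and the fingers below 0.1 N), for 0.2 s.
3. the rubber drum lies released in the wide bay (x of drum in the frame of bay_wide between -0.06 and 0.06 m and y of drum in the frame of bay_wide between -0.019 and 0.019 m and z of drum in the frame of bay_wide below 0.036 m and linear speed of drum below 0.05 m/s and contact force between drum and the fingers below 0.1 N), for 0.2 s.
At the end, for the whole second after the job is handed in: Each part let go, at rest (<50 mm/s), down on its bay's floor (centre at most 6 mm above where it lies on its rim), centre within 60 mm of the bay centre along x and, across it, collar 22, spacer 18.5, drum 19 mm; jar, hammer, glue within 30 mm of their start (all of step 1 and all of step 2 and all of step 3); the robot touches nothing.
It fails at once if the collar is dropped or thrown (faster than 0.75 m/s while not held, a fall of about 30 mm) (contact force between collar and the fingers below 0.1 N and linear speed of collar above 0.75 m/s).
It fails at once if the spacer is dropped or thrown (faster than 0.75 m/s while not held, a fall of about 30 mm) (contact force between spacer and the fingers below 0.1 N and linear speed of spacer above 0.75 m/s).
It fails at once if the drum is dropped or thrown (faster than 0.75 m/s while not held, a fall of about 30 mm) (contact force between drum and the fingers below 0.1 N and linear speed of drum above 0.75 m/s).
It fails at once if the jar, the hammer or the glue bottle is moved more than 30 mm (distance of any of jar, hammer, glue from where it was at the start of the episode above 0.03 m).
It also fails if it takes over 72 s, if anything falls off the work surface, if the arm or the gripper's body presses on something with over 40 N, if the wrist force passes 120 N, or if a joint passes its speed limit or range.

## Working session

There is one attempt and no reset: what is moved stays moved. The work goes in short steps, each a Python script; the robot and the scene stay as the last script left them, time stands still between calls to the robot, and variables do not carry over. Pictures are saved under pics/ and viewed, and the job is handed in when it is done.

```bash
mkdir -p pics; ls; python3 - <<'E'
from bench import *
import cv2,numpy as np
print(get_clock())
for n in ("side","top","wrist"):
    s=snapshot(n); cv2.imwrite(f"pics/{n}0.png",s["color"][:,:,::-1])
    print(n,{k:(np.round(v,4).tolist() if k!="color" else 0) for k,v in s.items()})
print(get_ee_pos(),get_tcp_rot(),get_clock())
E
```

```text
pics
0.0
side {'color': 0, 'fx': 386.3113, 'fy': 386.3113, 'cx': 256.0066, 'cy': 193.8866, 'k1': 0.0354, 'cam_to_world': [[-0.9775, -0.1091, 0.1805, 0.4242], [-0.2099, 0.5855, -0.783, 0.6678], [-0.0203, -0.8033, -0.5953, 0.6334], [0.0, 0.0, 0.0, 1.0]]}
top {'color': 0, 'fx': 439.495, 'fy': 439.495, 'cx': 258.8625, 'cy': 189.2977, 'k1': -0.1188, 'cam_to_world': [[-0.0075, -0.9877, 0.1564, 0.396], [-0.9999, 0.0087, 0.0072, -0.0327], [-0.0084, -0.1563, -0.9877, 1.2112], [0.0, 0.0, 0.0, 1.0]]}
wrist {'color': 0, 'fx': 272.9466, 'fy': 272.9466, 'cx': 253.6032, 'cy': 188.8395, 'k1': -0.0615, 'mount': [[1.0, 0.001, -0.0003, 0.0004], [-0.0009, 0.9528, 0.3035, -0.0789], [0.0006, -0.3035, 0.9528, -0.1352], [0.0, 0.0, 0.0, 1.0]]}
[ 0.13004375 -0.53422367  0.23874817] [-2.46975404e+00  1.94064308e+00  1.36420258e-03] 0.15
```

View pics/side0.png

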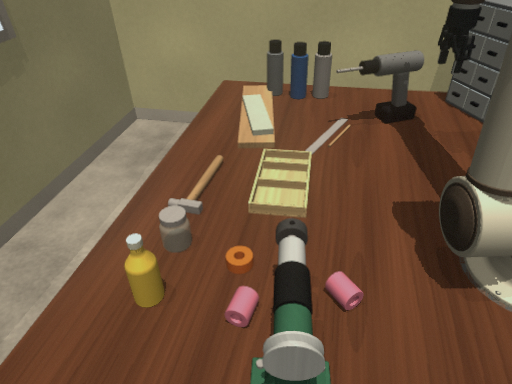

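View pics/top0.png

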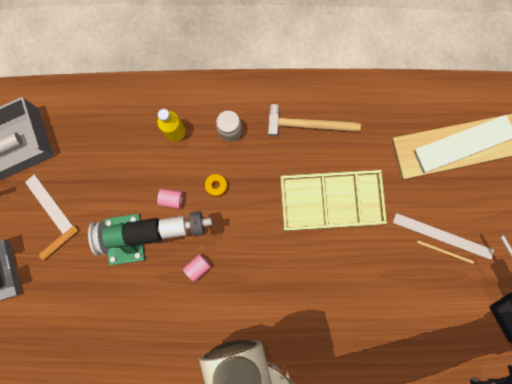

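View pics/wrist0.png

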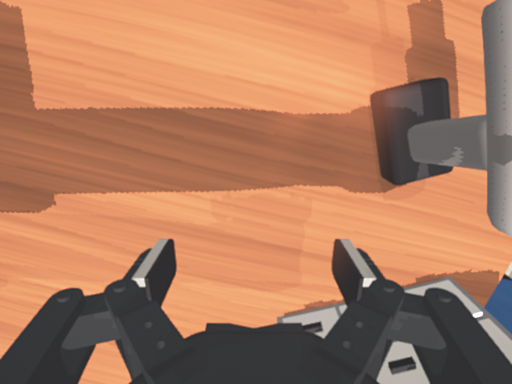

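In the top view (pixels):
- **Stand:** pulley at (97,238), free end about (210,222). The bar runs towards world -y.
- **Collar-like:** dark ring on the bar at (197,223), orange ring at (216,185).
- **Spacer-like:** light tube on the bar at (172,228), pink tubes at (170,198) and (197,267).
- **Tray:** centre about (333,200), with the bays narrowing towards -y.

By colour, the targets are the dark steel ring and the aluminium tube on the bar. Next I'll check that in a close crop.

```bash
cat > h.py <<'E'
from bench import *
import cv2,numpy as np
from scipy.spatial.transform import Rotation as R
from scipy.optimize import least_squares
def K(s): return np.array([[s["fx"],0,s["cx"]],[0,s["fy"],s["cy"]],[0,0,1.]]),np.array([s["k1"],0,0,0.])
def proj(s,P,c2w=None):
    T=np.linalg.inv(s["cam_to_world"] if c2w is None else c2w); k,d=K(s)
    return cv2.projectPoints(np.atleast_2d(P).astype(float),cv2.Rodrigues(T[:3,:3])[0],T[:3,3],k,d)[0][:,0]
def ray(s,uv,z,c2w=None):
    c=s["cam_to_world"] if c2w is None else c2w; k,d=K(s)
    p=cv2.undistortPoints(np.array(uv,float).reshape(-1,1,2),k,d)[:,0]
    D=np.c_[p,np.ones(len(p))]@c[:3,:3].T; o=c[:3,3]
    return o+D*((z-o[2])/D[:,2])[:,None]
def crop(im,x0,x1,y0,y1,f,name):
    cv2.imwrite(name,cv2.resize(im[y0:y1,x0:x1,::-1],None,fx=f,fy=f,interpolation=cv2.INTER_CUBIC))
E
python3 - <<'E'
from h import *
s=snapshot("top");crop(s["color"],80,230,175,275,5,"pics/c1.png")
crop(s["color"],270,400,160,240,6,"pics/c2.png")
s=snapshot("side");crop(s["color"],210,370,210,384-10,4,"pics/c3.png")
crop(s["color"],240,325,140,225,7,"pics/c4.png")
E
```

```text
(no output)
```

View pics/c1.png

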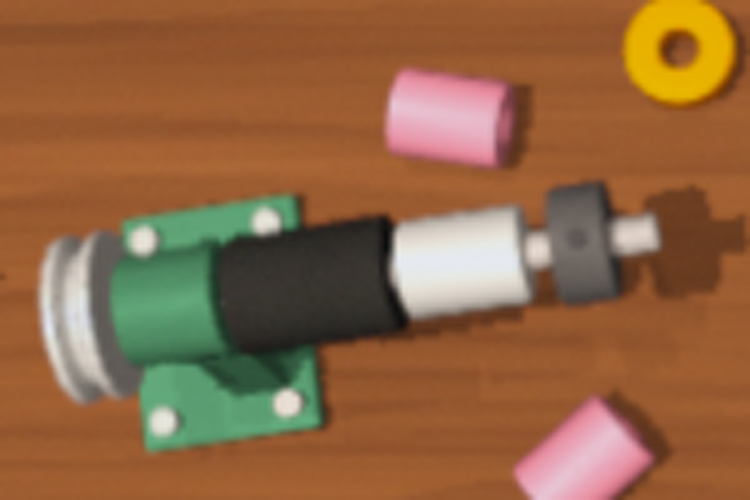

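View pics/c2.png

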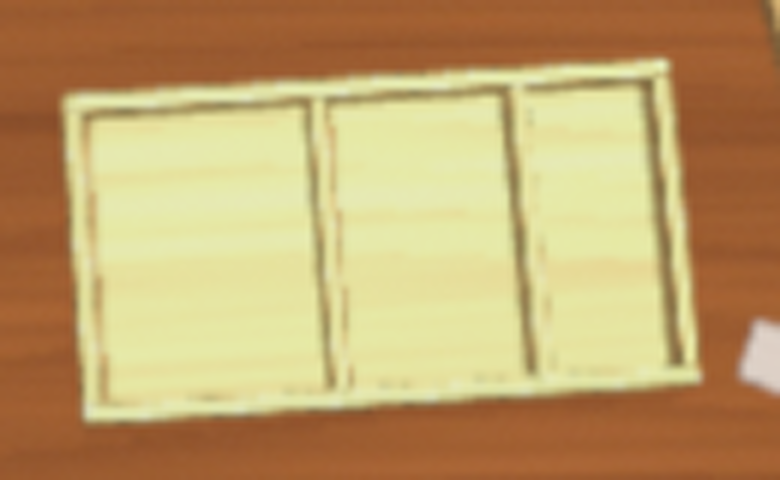

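View pics/c3.png

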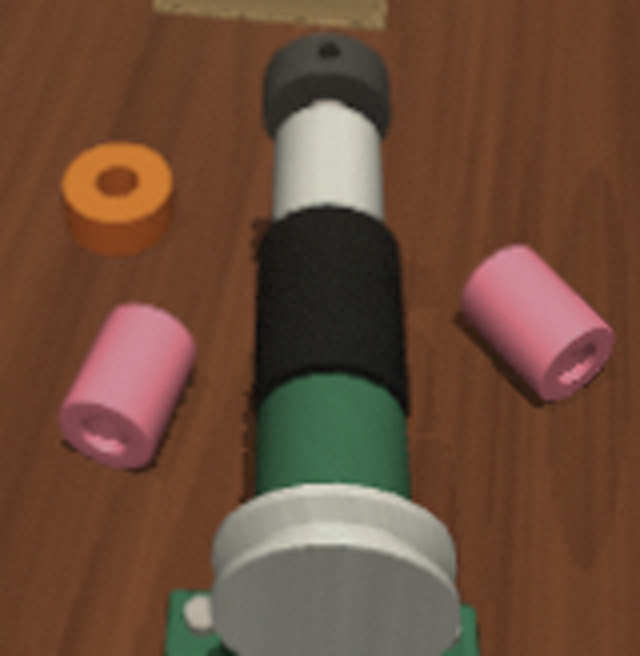

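View pics/c4.png

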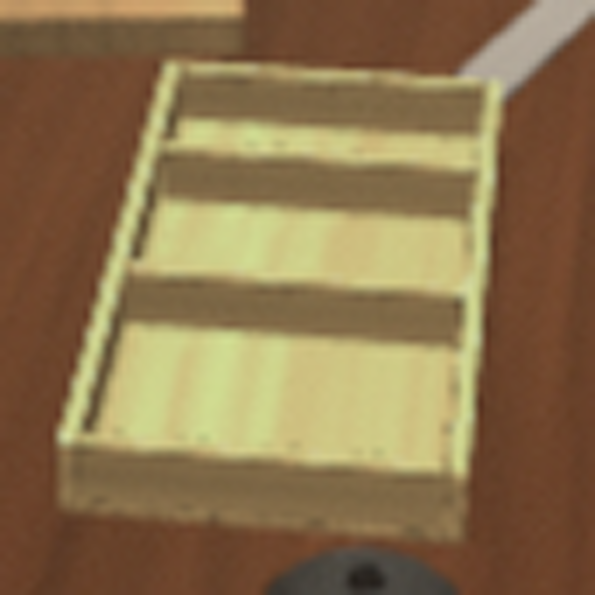

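```bash
python3 - <<'E'
from h import *
t=snapshot("top");s=snapshot("side")
f=lambda p,x0,y0,k:(np.array(p,float)+.5)/k-.5+[x0,y0]
tc=f([(63,95),(669,61),(701,381),(86,421)],270,160,6)
sc=f([(168,63),(500,82),(465,478),(62,440)],240,140,7)
a=ray(t,tc,.032);b=ray(s,sc,.032)
print(a.round(4),b.round(4))
for q in (a,b): print([round(np.linalg.norm(q[i]-q[(i+1)%4]),4) for i in range(4)],q.mean(0).round(4))
# fit tray
L=np.array([[.074,.139],[.074,-.139],[-.074,-.139],[-.074,.139]])
sl=np.array([[.074,-.139],[-.074,-.139],[-.074,.139],[.074,.139]])
def w(p,l,z): 
    c,n=np.cos(p[2]),np.sin(p[2]); return np.c_[p[0]+c*l[:,0]-n*l[:,1],p[1]+n*l[:,0]+c*l[:,1],np.full(len(l),z)]
for wt,ws in ((1,0),(0,1),(1,1)):
    r=least_squares(lambda p:np.r_[wt*(proj(t,w(p,L,.032))-tc).ravel(),ws*(proj(s,w(p,sl,.032))-sc).ravel()],[.39,-.2,0])
    print("tray",r.x.round(4),np.abs(r.fun).max().round(2))
# arbor
ax=f([(658,233),(460,261),(395,268),(305,284),(165,303)],80,175,5)
A=ray(t,ax,.14); print(A.round(4))
v=A[0]-A[-1]; print("yaw of +y:",np.degrees(np.arctan2(v[0],-v[1])))
sx=f([(327,120),(329,160),(329,300),(333,430)],210,210,4); B=ray(s,sx,.14);print(B.round(4))
fd=A[0]
# edges along bar in top view
for n,p in dict(bar=(658,233),colR=(610,240),colL=(556,247),spR=(527,252),spL=(393,271),drumL=(222,291),bear=(115,310)).items():
    q=ray(t,f([p],80,175,5),.14)[0]; print(n,q.round(4),"from end",round(np.linalg.norm((q-fd)[:2]),4))
E
```

```text
[[ 0.6205 -0.0824  0.032 ]
 [ 0.6343 -0.3614  0.032 ]
 [ 0.4871 -0.3687  0.032 ]
 [ 0.4723 -0.0905  0.032 ]] [[ 0.633  -0.3584  0.032 ]
 [ 0.4873 -0.3674  0.032 ]
 [ 0.4723 -0.089   0.032 ]
 [ 0.6178 -0.0841  0.032 ]]
[np.float64(0.2794), np.float64(0.1474), np.float64(0.2786), np.float64(0.1484)] [ 0.5535 -0.2258  0.032 ]
[np.float64(0.146), np.float64(0.2788), np.float64(0.1456), np.float64(0.2748)] [ 0.5526 -0.2247  0.032 ]
tray [ 0.5535 -0.2258  0.0512] 0.27
tray [ 0.5527 -0.2251  0.0539] 0.62
tray [ 0.5531 -0.2256  0.0526] 0.81
[[0.4876 0.0923 0.14  ]
 [0.4743 0.1898 0.14  ]
 [0.471  0.222  0.14  ]
 [0.4633 0.2668 0.14  ]
 [0.4539 0.3373 0.14  ]]
yaw of +y: 7.8171981930948675
[[0.4799 0.1454 0.14  ]
 [0.4755 0.1709 0.14  ]
 [0.4646 0.2499 0.14  ]
 [0.4548 0.3108 0.14  ]]
bar [0.4876 0.0923 0.14  ] from end 0.0
colR [0.4843 0.1158 0.14  ] from end 0.0238
colL [0.481  0.1424 0.14  ] from end 0.0506
spR [0.4786 0.1567 0.14  ] from end 0.065
spL [0.4695 0.223  0.14  ] from end 0.1319
drumL [0.4598 0.3085 0.14  ] from end 0.2181
bear [0.4504 0.3627 0.14  ] from end 0.273
```

The crops confirm it: the dark ring with the set-screw hole at top (196,223) is the collar, and the silver tube at (172,228) is the spacer. The tray fit matches its given size within 1 mm, and the bar length agrees too. Now I'll move over the collar and check with the wrist camera.

```bash
cat >> h.py <<'E'
YS=np.radians(7.82); E0=np.array([.4876,.0923])   # stand yaw, bar end (estimates)
TR=np.array([.5531,-.2256]); YT=.0526
def rot(yaw): return R.from_matrix(np.array([[np.cos(yaw),np.sin(yaw),0],[np.sin(yaw),-np.cos(yaw),0],[0,0,-1.]])).as_rotvec()
def bar(d,lat=0): # point d behind the free end
    return E0+d*np.array([-np.sin(YS),np.cos(YS)])+lat*np.array([np.cos(YS),np.sin(YS)])
def bay(y,x=0): return TR+np.array([np.cos(YT)*x-np.sin(YT)*y,np.sin(YT)*x+np.cos(YT)*y])
def wristT(s,p,r):
    T=np.eye(4);T[:3,:3]=R.from_rotvec(r).as_matrix();T[:3,3]=p; return T@np.asarray(s["mount"])
def wsnap():
    p,r=get_ee_pos(),get_tcp_rot(); s=snapshot("wrist"); return s,wristT(s,p,r)
E
python3 - <<'E'
from h import *
p=bar(.045); move_to([*p,.25],rot(YS)); print(get_clock(),get_ee_pos().round(4),get_qpos().round(3))
s,T=wsnap(); im=s["color"].copy()
np.savez("w1.npz",T=T,c=im)
for d in (0,.023,.051,.065,.125,.21):
    for lat in (-.009,0,.009):
        u=proj(s,[[*bar(d,lat),.14]],T)[0]; cv2.circle(im,(int(u[0]),int(u[1])),1,(255,0,0),-1)
cv2.imwrite("pics/w1.png",im[:,:,::-1]); print(get_clock())
E
```

```text
3.025 [0.4817 0.1363 0.25  ] [ 0.276 -0.027  0.08   1.678 -0.     1.711]
3.075
```

View pics/w1.png

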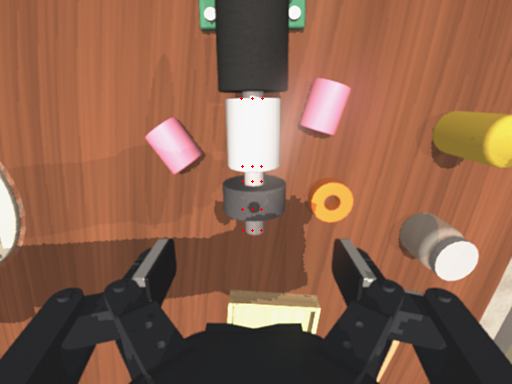

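```bash
python3 - <<'E'
from h import *
z=np.load("w1.npz"); crop(z["c"],190,320,0,250,0+3,"pics/w1a.png"); crop(z["c"],200,310,150,250,7,"pics/w1b.png")
E
```

```text
(no output)
```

View pics/w1b.png

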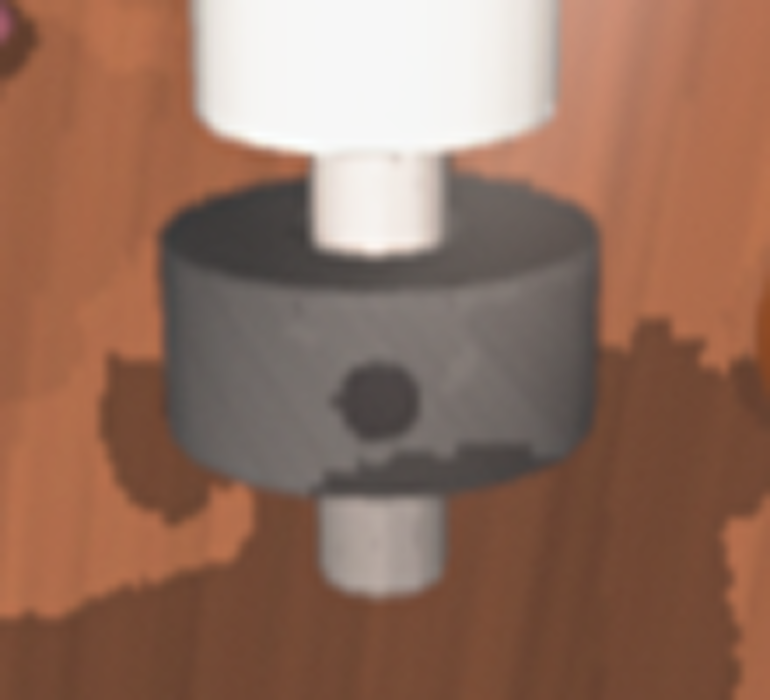

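View pics/w1a.png

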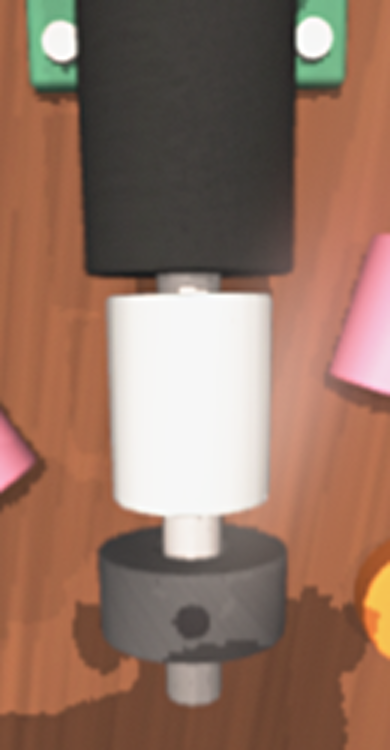

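```bash
python3 - <<'E'
from h import *
z=np.load("w1.npz");T=z["T"];s=snapshot("wrist")
g=lambda p:(np.array(p)+.5)/7-.5+[200,150]
h=lambda p:(np.array(p)+.5)/3-.5+[190,0]
u=np.array([np.cos(YS),np.sin(YS)]);v=np.array([-np.sin(YS),np.cos(YS)])
for n,p,zz in [("end top",g((382,598)),.149),("bar L",g((318,560)),.14),("bar R",g((444,560)),.14),("bar2 L",g((311,235)),.14),("bar2 R",g((445,235)),.14),
 ("col front",g((382,497)),.1675),("col back",g((378,290)),.1675),("col L",g((163,240)),.1375),("col R",g((598,240)),.1375),
 ("sp front",g((375,153)),.1615),("sp L",g((195,100)),.1375),("sp R",g((556,100)),.1375),("sp back",h((190,297)),.1615),("drum front",h((190,275)),.1675)]:
    q=ray(s,[p],zz,T)[0][:2]-E0; print(n,"lat",round(q@u,4),"d",round(q@v,4))
E
```

```text
end top lat 0.0018 d 0.0001
bar L lat -0.0072 d 0.0015
bar R lat 0.0106 d 0.0014
bar2 L lat -0.0077 d 0.0495
bar2 R lat 0.0103 d 0.0495
col front lat 0.0018 d 0.0237
col back lat 0.0013 d 0.0507
col L lat -0.0278 d 0.048
col R lat 0.0311 d 0.048
sp front lat 0.0009 d 0.0661
sp L lat -0.0229 d 0.0674
sp R lat 0.0249 d 0.0674
sp back lat 0.0009 d 0.1249
drum front lat 0.0009 d 0.1301
```

```bash
python3 - <<'E'
from h import *
p=bar(.037,.0007)
move_l([*p,.20],rot(YS),vel=.2); f0=get_wrist_force()
print(move_l([*p,.126],vel=.12,stop_force=8), get_wrist_force().round(2), f0.round(2))
move_gripper(0.0,40)
print("gap",get_finger_gap(),get_wrist_force().round(2),get_moment().round(2),get_ee_pos().round(4),get_clock())
s=snapshot("side"); crop(s["color"],200,380,150,310,4,"pics/s2.png")
s,T=wsnap(); cv2.imwrite("pics/w2.png",s["color"][:,:,::-1])
E
```

```text
False [-0.21  0.23  0.26] [0.46 0.02 0.5 ]
gap 0.6714804632541908 [-1.91  0.04  6.2 ] [-0.08  0.46 -0.05] [0.4835 0.1291 0.1269] 4.6583
```

View pics/s2.png

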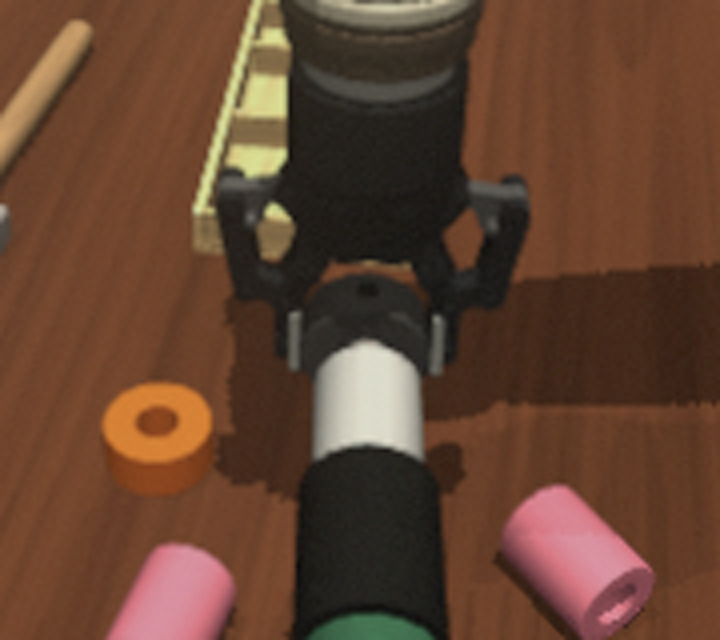

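View pics/w2.png

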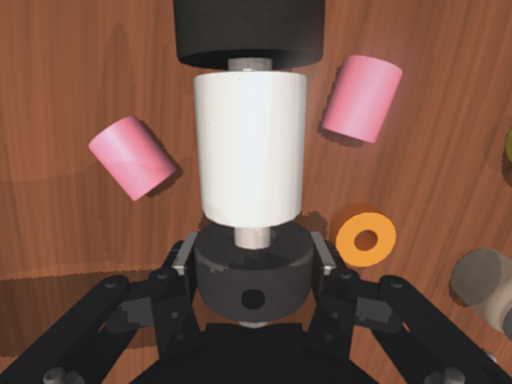

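The collar is between the pads: the side crop shows the fingers flanking the dark ring at (365,330), and the gap reads 0.67. Next I'll lift to the middle of the bore clearance, using force to find it.

```bash
python3 - <<'E'
from h import *
p0=get_ee_pos()
for k in range(1,6):
    p0[2]+=.001; move_l(p0,vel=.05); print(k,get_wrist_force().round(2),get_moment().round(2),get_ee_pos().round(4))
print(get_clock())
E
```

```text
1 [ 0.5   0.37 -5.04] [-0.    0.01  0.02] [0.4833 0.1291 0.1273]
2 [-0.   -0.38 -4.53] [ 0.01 -0.    0.02] [0.4834 0.1291 0.1287]
3 [ 0.73 -0.87 -6.13] [-0.03  0.04 -0.  ] [0.4835 0.1292 0.1299]
4 [-0.14  0.73 -5.22] [ 0.03 -0.04  0.04] [0.4835 0.1292 0.131 ]
5 [ 0.17  0.43 -5.65] [ 0.02 -0.01  0.  ] [0.4835 0.1291 0.1319]
6.0083
```

```bash
python3 - <<'E'
from h import *
p=get_ee_pos(); p[2]=.1295; move_l(p,vel=.05)
q=bar(-.035,.0007); r=move_l([*q,.1295],vel=.1,stop_force=6); print(r,get_wrist_force().round(2),get_ee_pos().round(4),get_finger_gap(),get_clock())
s=snapshot("top"); crop(s["color"],80,330,120,270,3,"pics/t3.png")
E
```

```text
False [ 0.28  0.18 -4.16] [0.493  0.0579 0.1295] 0.6769077273408115 7.125
```

View pics/t3.png

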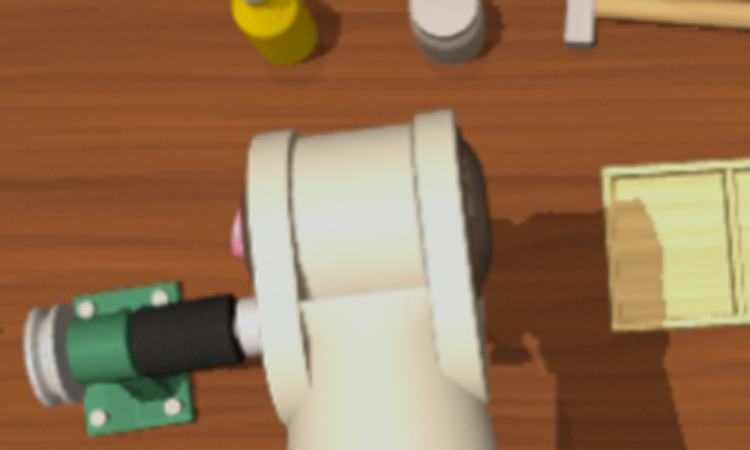

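```bash
cat >> h.py <<'E'
def place(y,zt,x=0,hi=.13,over=.002):
    p=bay(y,x); move_l([*p,hi],rot(YT),vel=.28)
    move_l([*p,zt+.015],vel=.15)
    dwell(.15); r=move_l([*p,zt-over],vel=.03,stop_force=4)
    print("touch",r,get_ee_pos().round(4),get_wrist_force().round(2),get_clock())
E
python3 - <<'E'
from h import *
place(-.102,.0255)
s,T=wsnap(); cv2.imwrite("pics/w4.png",s["color"][:,:,::-1])
s=snapshot("side"); crop(s["color"],210,350,130,240,5,"pics/s4.png")
E
```

```text
touch True [ 0.5584 -0.3275  0.026 ] [-0.12 -0.64  4.79] 10.1083
```

View pics/w4.png

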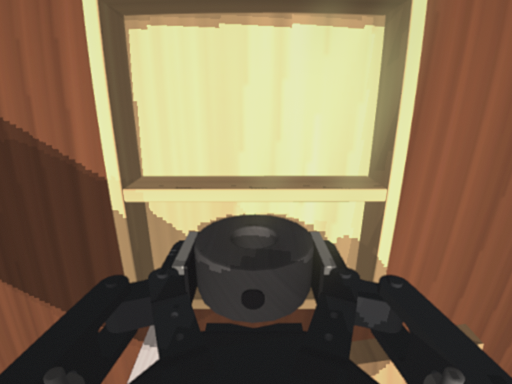

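View pics/s4.png

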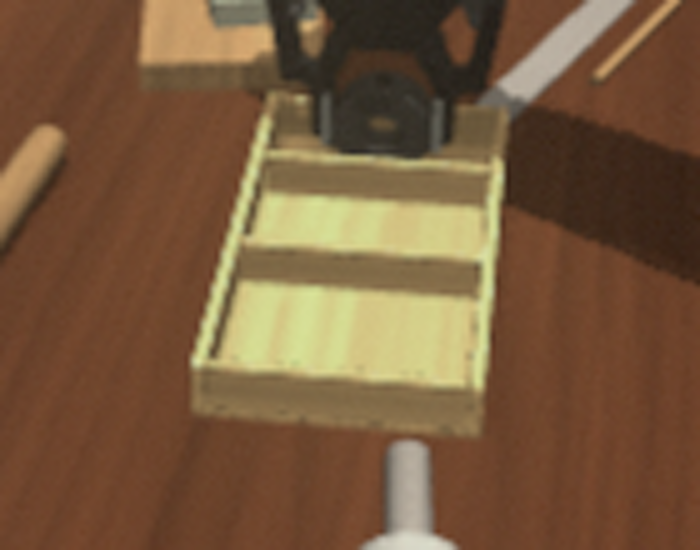

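```bash
python3 - <<'E'
from h import *
move_gripper(.85); dwell(.2); p=get_ee_pos(); print(p.round(4),get_finger_gap(),get_wrist_force().round(2))
p[2]=.06; move_l(p,vel=.12); p[2]=.16; move_l(p,vel=.25); print(get_clock())
# on to view the spacer
move_gripper(1.0)
q=bar(.08,.0007); move_to([*q,.25],rot(YS)); s,T=wsnap(); np.savez("w5.npz",T=T,c=s["color"]); cv2.imwrite("pics/w5.png",s["color"][:,:,::-1])
crop(s["color"],190,320,0,250,3,"pics/w5a.png")
s=snapshot("top"); crop(s["color"],270,400,160,240,6,"pics/t5.png"); print(get_clock())
E
```

```text
[ 0.5575 -0.327   0.0245] 0.8510663739970434 [-0.27  0.29 -0.39]
11.7
13.95
```

View pics/w5a.png

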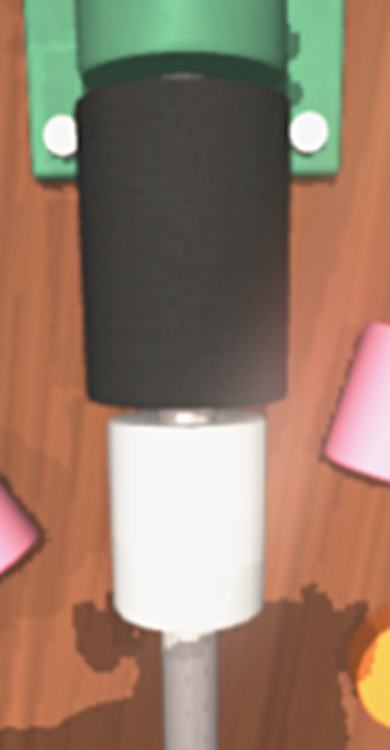

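View pics/t5.png

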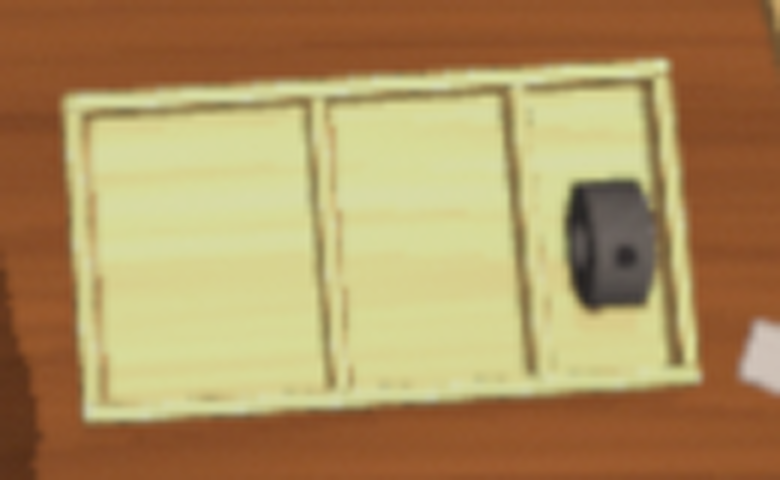

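```bash
python3 - <<'E'
from h import *
t=snapshot("top")
f=lambda p,x0,y0,k:(np.array(p,float)+.5)/k-.5+[x0,y0]
def tl(q): 
    d=q[:2]-TR; return np.array([np.cos(YT)*d[0]+np.sin(YT)*d[1],-np.sin(YT)*d[0]+np.cos(YT)*d[1]])
# collar: near(left) face centre (582,242) axis z .036 ; top line right edge (655,240) z .066; left top edge (597,243) z .066
for p,z in (((582,242),.036),((655,240),.066),((598,243),.066),((610,180),.036),((610,307),.036)): print(tl(ray(t,f([p],270,160,6),z)[0]).round(4))
z=np.load("w5.npz");T=z["T"];s=snapshot("wrist"); h=lambda p:(np.array(p)+.5)/3-.5+[190,0]
u=np.array([np.cos(YS),np.sin(YS)]);v=np.array([-np.sin(YS),np.cos(YS)])
for n,p,zz in [("sp front",(190,632),.1615),("sp back",(185,412),.1615),("drum front",(187,407),.1675),("drum back",(182,82),.1675),("dL",(86,380),.1375),("dR",(287,380),.1375),("bL",(163,700),.14),("bR",(217,700),.14),("sL",(114,600),.1375),("sR",(264,600),.1375)]:
    q=ray(s,[h(p)],zz,T)[0][:2]-E0; print(n,"lat",round(q@u,4),"d",round(q@v,4))
E
```

```text
[-0.0075 -0.0902]
[-0.0122 -0.1154]
[-0.012  -0.0898]
[ 0.0199 -0.1058]
[-0.0377 -0.1001]
sp front lat 0.0016 d 0.0659
sp back lat 0.0003 d 0.13
drum front lat 0.0008 d 0.132
drum back lat -0.0002 d 0.2095
dL lat -0.0293 d 0.1365
dR lat 0.0304 d 0.1365
bL lat -0.0074 d 0.0328
bR lat 0.0105 d 0.0328
sL lat -0.0229 d 0.0672
sR lat 0.0254 d 0.0671
```

Collar is at tray y -0.103 m (target -0.102), about -9 mm in x, lying flat in the narrow bay. Next, the spacer.

```bash
sed -i 's/^YS=.*/YS=np.radians(8.2); E0=np.array([.4886,.0925])/' h.py; cat >> h.py <<'E'
def grasp(d,z=.1265):
    p=bar(d); move_l([*p,.20],rot(YS),vel=.2)
    r=move_l([*p,z],vel=.12,stop_force=8); print("hit",r)
    if r: return
    move_gripper(0.,40); print("gap",get_finger_gap(),get_wrist_force().round(2),get_moment().round(2),get_ee_pos().round(4))
    for k in range(1,6):
        p3=[*p,z+.001*k]; move_l(p3,vel=.05); dwell(.05); print(k,get_wrist_force().round(2),get_moment().round(2),get_ee_pos()[2].round(4))
    print(get_clock())
E
python3 - <<'E'
from h import *
grasp(.0965)
E
```

```text
hit False
gap 0.5380849250161559 [-1.12 -0.49  5.63] [-0.1   0.27 -0.05] [0.4751 0.1881 0.1272]
1 [ 0.56  0.05 -1.07] [-0.02  0.01  0.01] 0.1271
2 [-1.03 -0.49 -1.8 ] [-0.01  0.    0.05] 0.1284
3 [ 0.75 -0.62 -2.42] [ 0.09 -0.   -0.02] 0.1295
4 [-0.29  1.21 -1.77] [-0.05 -0.04  0.03] 0.1306
5 [-0.65 -0.34 -2.18] [ 0.01  0.03 -0.01] 0.1315
17.1667
```

```bash
python3 - <<'E'
from h import *
move_l([*bar(.0965),.1294],vel=.05); dwell(.05)
r=move_l([*bar(-.05),.1294],vel=.12,stop_force=6); print(r,get_wrist_force().round(2),get_moment().round(2),get_ee_pos().round(4),get_finger_gap(),get_clock())
if not r:
    place(-.0225,.0200)
    s,T=wsnap(); cv2.imwrite("pics/w6.png",s["color"][:,:,::-1])
    s=snapshot("side"); crop(s["color"],210,350,130,240,5,"pics/s6.png")
E
```

```text
False [-0.18 -0.14 -3.04] [ 0.02 -0.01 -0.03] [0.4957 0.0435 0.1294] 0.5423582367203358 18.8417
touch True [ 0.5542 -0.248   0.0201] [ 0.44 -0.23  4.24] 21.4833
```

View pics/w6.png

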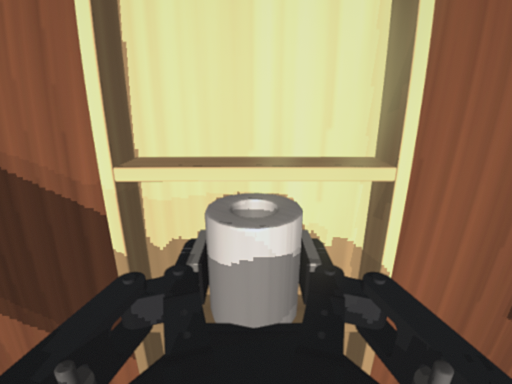

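View pics/s6.png

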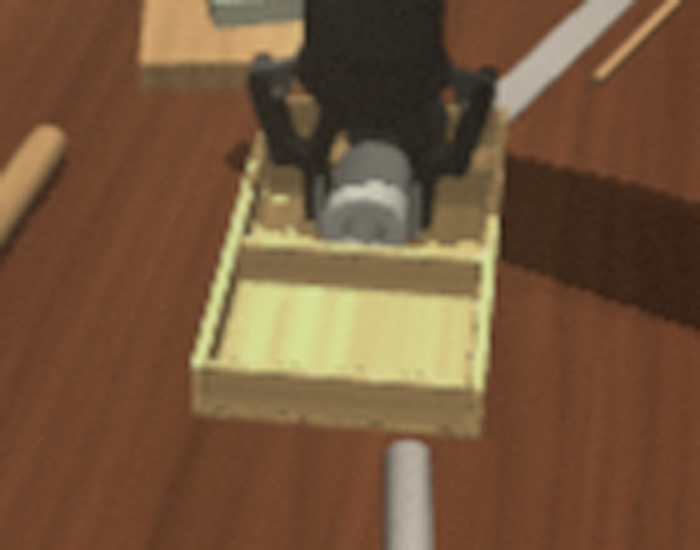

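The spacer is down in the middle bay, touching at the expected height of 0.020 m and clear of both dividers (wrist view, tube at (254,255)). Now release it and go for the drum.

```bash
python3 - <<'E'
from h import *
move_gripper(.75); dwell(.2); p=get_ee_pos(); print(p.round(4),get_finger_gap(),get_wrist_force().round(2))
p[2]=.06; move_l(p,vel=.12); p[2]=.16; move_l(p,vel=.25); print(get_clock())
move_gripper(1.0)
q=bar(.12); move_to([*q,.25],rot(YS)); s,T=wsnap(); np.savez("w7.npz",T=T,c=s["color"])
crop(s["color"],190,320,0,250,3,"pics/w7a.png")
s=snapshot("top"); crop(s["color"],270,400,160,240,6,"pics/t7.png"); print(get_clock())
E
```

```text
[ 0.5536 -0.2478  0.0192] 0.7500529880226049 [0.22 0.43 0.63]
23.1417
25.325
```

View pics/w7a.png

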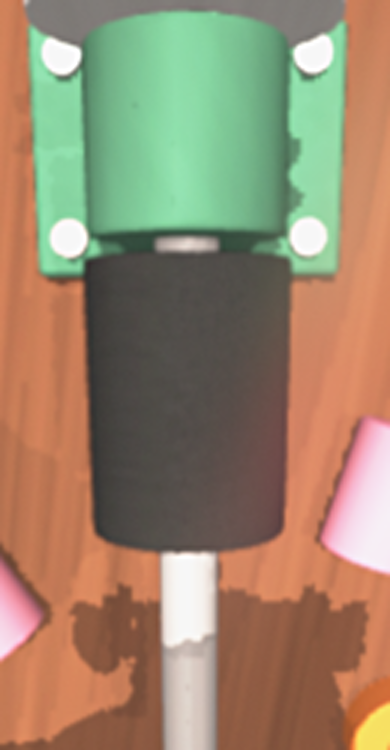

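View pics/t7.png

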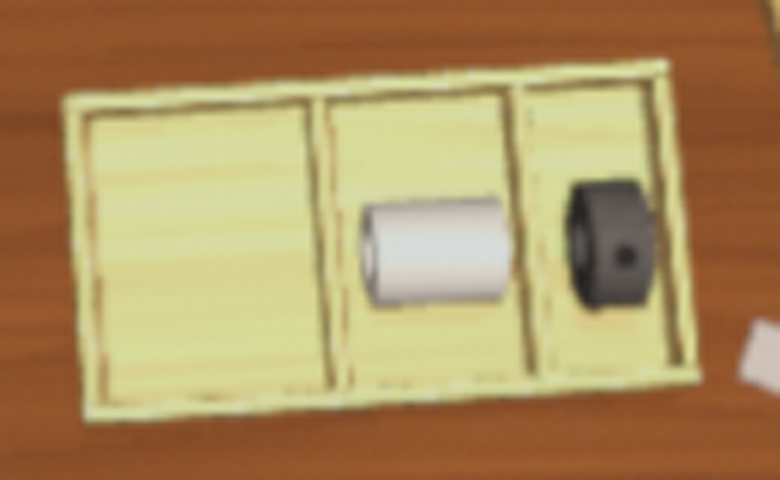

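```bash
python3 - <<'E'
from h import *
t=snapshot("top")
f=lambda p,x0,y0,k:(np.array(p,float)+.5)/k-.5+[x0,y0]
def tl(q): 
    d=q[:2]-TR; return np.array([np.cos(YT)*d[0]+np.sin(YT)*d[1],-np.sin(YT)*d[0]+np.cos(YT)*d[1]])
for p,z in (((370,254),.030),((381,254),.054),((510,248),.054)): print(tl(ray(t,f([p],270,160,6),z)[0]).round(4))
z=np.load("w7.npz");T=z["T"];s=snapshot("wrist"); h=lambda p:(np.array(p)+.5)/3-.5+[190,0]
u=np.array([np.cos(YS),np.sin(YS)]);v=np.array([-np.sin(YS),np.cos(YS)])
for n,p,zz in [("drum front",(189,551),.1675),("drum back",(187,257),.1675),("dL",(95,525),.1375),("dR",(285,525),.1375),("dL2",(86,270),.1375),("dR2",(291,270),.1375),("bearing front",(187,235),.168)]:
    q=ray(s,[h(p)],zz,T)[0][:2]-E0; print(n,"lat",round(q@u,4),"d",round(q@v,4))
E
```

```text
[-0.0062  0.0056]
[-0.0094  0.0046]
[-0.0103 -0.0532]
drum front lat 0.0006 d 0.1325
drum back lat 0.0002 d 0.2094
dL lat -0.0288 d 0.132
dR lat 0.0305 d 0.132
dL2 lat -0.0289 d 0.2076
dR2 lat 0.0298 d 0.2076
bearing front lat 0.0002 d 0.2146
```

Spacer centre is about 2 mm off the bay centre, which is fine. The drum is centred 171 mm from the bar end, and 77–80 mm long as expected.

```bash
python3 - <<'E'
from h import *
grasp(.171)
move_l([*bar(.171),.1294],vel=.05); dwell(.05); print(get_wrist_force().round(2))
r=move_l([*bar(-.06),.1294],vel=.12,stop_force=6); print(r,get_wrist_force().round(2),get_moment().round(2),get_ee_pos().round(4),get_finger_gap(),get_clock())
E
```

```text
hit False
gap 0.6787735883343505 [-0.68 -1.21  5.31] [-0.2   0.29 -0.04] [0.4645 0.2619 0.1276]
1 [-0.15 -0.13  0.57] [-0.02  0.14  0.01] 0.1275
2 [ 0.12  0.14 -2.51] [ 0.   -0.02  0.  ] 0.1282
3 [-0.15  0.81 -3.7 ] [-0.04 -0.04 -0.  ] 0.1295
4 [ 0.11  1.05 -3.07] [ 0.   -0.   -0.02] 0.1305
5 [-0.01  0.34 -2.48] [-0.03 -0.02 -0.02] 0.1316
28.5667
[ 0.35  0.16 -1.69]
False [ 0.19 -0.06 -2.57] [-0.04  0.01  0.01] [0.4971 0.0335 0.1294] 0.6767573484834033 30.9417
```

```bash
python3 - <<'E'
from h import *
place(.0795,.0262,over=.0025)
s,T=wsnap(); cv2.imwrite("pics/w8.png",s["color"][:,:,::-1])
E
```

```text
touch True [ 0.5488 -0.1462  0.0264] [-0.32 -0.07  5.38] 33.15
```

View pics/w8.png

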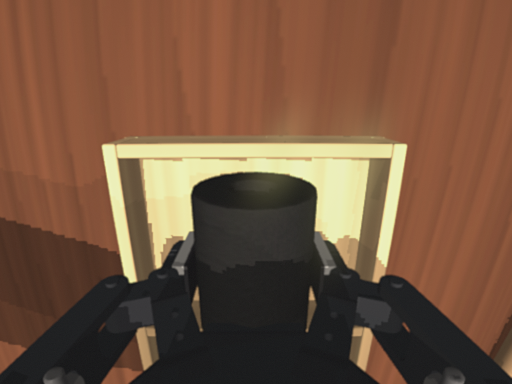

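The drum sits inside the wide bay, at (254,250) in the wrist view and clear of the end wall. Releasing and backing off.

```bash
python3 - <<'E'
from h import *
move_gripper(.85); dwell(.2); p=get_ee_pos(); print(p.round(4),get_finger_gap(),get_wrist_force().round(2))
p[2]=.06; move_l(p,vel=.12); p[2]=.2; move_l(p,vel=.25)
move_to([.30,.12,.25],rot(YS))
dwell(.3); print(get_clock(),get_wrist_force().round(2))
s=snapshot("top"); cv2.imwrite("pics/t9.png",s["color"][:,:,::-1]); crop(s["color"],270,400,160,240,6,"pics/t9a.png")
s=snapshot("side"); crop(s["color"],110,330,120,310,3,"pics/s9.png")
E
```

```text
[ 0.5482 -0.146   0.0255] 0.8521733512690128 [-0.9   0.46 -0.75]
36.5167 [0.07 0.06 0.14]
```

View pics/t9.png

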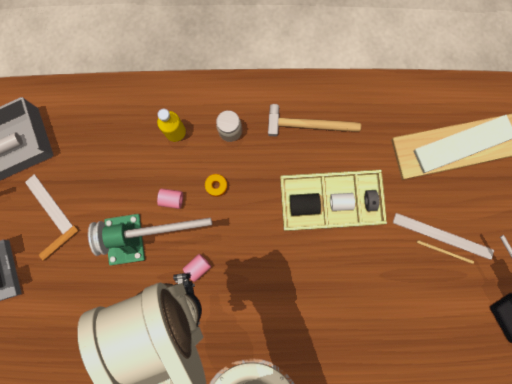

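View pics/t9a.png

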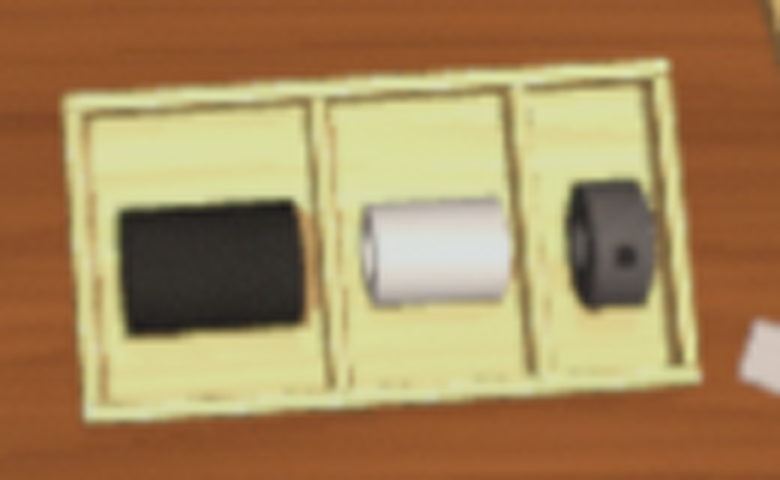

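View pics/s9.png

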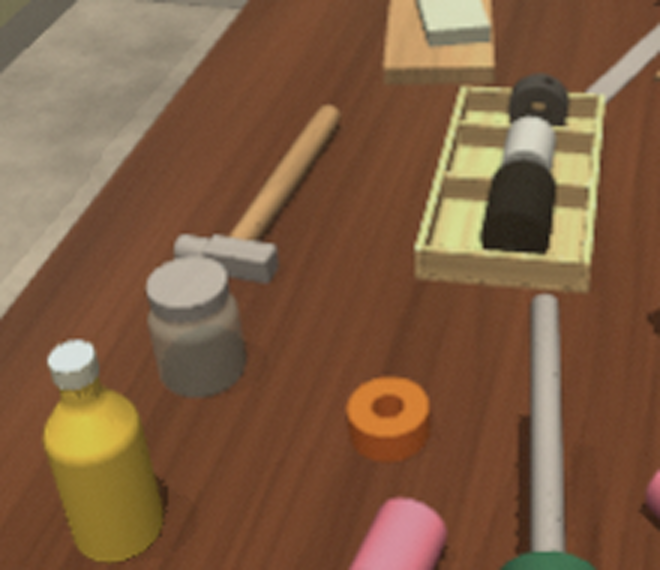

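```bash
python3 - <<'E'
from h import *
t=snapshot("top")
f=lambda p,x0,y0,k:(np.array(p,float)+.5)/k-.5+[x0,y0]
def tl(q): 
    d=q[:2]-TR; return np.array([np.cos(YT)*d[0]+np.sin(YT)*d[1],-np.sin(YT)*d[0]+np.cos(YT)*d[1]])
a,b=[tl(ray(t,f([p],270,160,6),.066)[0]) for p in ((122,270),(303,263))]; print(a,b,(a+b)/2-[0,.0795])
print(get_finger_gap(),np.abs(get_qvel()).max()); finish_job()
E
```

```text
[-0.01080743  0.12072136] [-0.01264298  0.04127576] [-0.01172521  0.00149856]
0.8498699918670147 0.004387518917489882
the job is handed in; nothing more can be done
```

I drew the collar, then the spacer, then the drum off the bar and laid each in its own bay. I handed the job in at about 37 s on the robot's clock, but `finish_job` gives no verdict, so I don't have confirmation that it passed.

**Last checks:** each part touched down within 0.5 mm of its expected floor height. The top camera, good to about 2 mm, put them here:

| Part | Across its bay (limit) | Along x (limit 60 mm) |
|---|---|---|
| Collar | 1 mm off centre (22 mm) | about 10 mm off |
| Spacer | 2 mm off centre (18.5 mm) | about 10 mm off |
| Drum | 1.5 mm off centre (19 mm) | about 12 mm off |

- **Bystanders:** the jar, hammer and glue bottle show no movement in the last top view. I compared them by eye only.
- **Robot:** the arm ended clear of everything, with the wrist force near zero.
- **Disagreements:** the three cameras differed by up to about 3 mm on where the bar lies sideways. I used a compromise, and the parts slid off with no noticeable side force. The x offsets suggest each part rolled slightly or the tray estimate is a little off; I didn't check which.

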